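# Show the underside of a cooled cast strap to the inspection camera

## Robot

A 6-joint arm with a two-finger parallel gripper is mounted at the origin on a cart in front of the work surface, level with it; the furniture and walls round the work are solid. World frame = base frame: x ahead of the robot, y to its left, z up, the work surface at z = 0. Lengths are in m, angles in rad, forces in N, time in s.
With the tool pointing down it reaches from about 0.35 to 0.975 m from the base axis. Payload 4.9 kg.
Tool frame: the origin (TCP) lies midway between the tips of the shut fingers; the grasp point (between the pads) lies 19 mm behind it; z points along the fingers, y is the line along which they close (so a half turn about z gives the same grasp; the last joint's range is limited). The gripper opens to 85 mm and grips with 20 to 120 N. Pads are 22 mm wide; open, the fingers measure 114 mm over their backs; the gripper's body (76 mm by 85 mm) begins 54 mm behind the grasp point. The pads swing forward as they close: fully open they stand 13 mm farther back than shut.
Start: joints at [-1.233, 0.053, 1.613, -0, 1.476, -0.119], TCP at [0.276, -0.561, 0.231] pointing down, gripper open.
Joint ranges: [-3.01, 3.01], [-1.01, 2.22], [0.06, 2.58], [-1.02, 4.17], [0.09, 2.62], [-3.14, 3.14]. Speed limits (rad/s): [2.57, 2.57, 3.14, 3.14, 3.14, 3.14].

## Interface

Orientations are given as a rotation vector (axis times angle).
In Python, from station import ctrl gives the robot as it stands.
- The arm moves only by the shell command python3 -m handwheel 'ROWS' [FORCE]. ROWS is JSON, a list of rows, each an object with "gripper": the gripper command: -1 is fully open, 1 is shut, values between are in proportion; "offset": the shift along the tool's x, y, z in mm, a list of three; "rotation": the turn, a rotation vector about the tool's x, y, z in rad, a list of three. A call has exactly 8 rows; each row is the pose to reach, as a shift and turn from the pose commanded when the call began, along the tool's axes at that moment; what a row does not reach only later rows make up. A row lasts 1/8 s, in which the tool goes at most 62.5 mm and 10.7 degrees, less where a joint would pass 70% of its speed; a pose out of reach is approached as far as the arm can. A call with a gripper value outside its range is refused whole. The fingers move at their own pace and stop on an object; FORCE is the grip in N (left out, the last holds). Time passes only in rows, so rows that repeat a pose let the fingers close, or fill a call up. It gives the time, the measured TCP pose, the force, the opening and the grip force at its end, in the units of the state.
- ctrl.get_obs(): the state, without advancing time (a new reading comes with each control period).
- ctrl.get_image(name): name is "scene" or "top"; returns a dict with "image" (420x560x3 uint8, red, green, blue), "fovy" (degrees; the focal length in pixels is half the picture's height over the tangent of half this angle, whatever the lens; pixels are square), "cx", "cy" (the principal point, pixels), "xyz" and "attitude" of the camera in the world. Camera axes: x right, y up, looking along -z (the intrinsics and any distortion apply to the point x, -y, -z); pixel columns grow to the right and rows downward; lengths in m; the calibration is good to about 2 mm. A picture is of the moment at which its call begins. There is no depth.
- ctrl.finish_job(): hands the job in; it is judged then, once.
The state is a dict: "t": time; "q": joint angles; "dq": joint speeds; "effort": joint torques, N m; "tool_pos": TCP position; "tool_rot": TCP orientation; "contact_force": force on the tool from outside, world axes, zero at the start; "wrist_torque": the same for the moment, N m; "opening": finger opening in m; "grip_force": force on a finger pad.
Only numpy, scipy, OpenCV 4.12 (cv2) and the standard library are available. Lean on these libraries where they do the work, as an engineer would, in place of code of your own. Each camera call takes 0.05 s, during which the arm holds its last target. There are 200 camera calls.

## Task

The cast strap has cooled in its nest under the keeper bar: lift the keeper bar straight off its dowels by the bow handle and lay it down gently, not dropped, in the two forks of the keeper stand, so that its clean feet stay off the table. Then take the strap out of the nest and hold it up to the tilted inspection camera: 100 mm in front of the glass and centred on it, its underside square to the glass and its length along the long side of the camera. Finish there, still holding the strap steady in the gripper, and do not touch the camera or disturb anything else on the table.

Things in the scene. Friction and masses are not known exactly. Their poses are not given: they have to be found in the camera images.
- keeper_grip (a point): centre of the keeper's black bow grip: 12 mm wide, 13 high, straight, 49 mm free along y; pinch across its width from above. It is 40.5 mm above the underside of the steel bar, 22 mm of air below it. Bar 22 x 140 (y) x 12 mm, 0.22 to 0.35 kg, 10 mm holes at y = +-60, under it two feet 22 x 13 x 9 mm at y = +-31.5 that stand on the strap. z up. Same either way round
- strap_nest: fixed nest; origin under its centre on the table, y along it (strap and keeper lie along it), z up. Base 70 x 156 x 8 mm; two aluminium blocks with tops at 50 mm leave a 48 mm gap in the middle, open down to 8 mm, for fingers beside the strap. Rims 2.5 mm high hold the strap's ends. 6 mm dowels at y = +-60 up to z = 83 mm stand 9 mm out of the keeper's top: raise it over 25 mm before moving aside
- strap_centre (a point): centre of the cast strap, 5.5 mm above its underside, 90 mm long along y: flat bar 14 x 90 x 3 mm with a raised boss 14 x 16 x 8 mm in the middle of its upper face, 11 mm high in all, 50 g; z up out of the boss. It lies in the nest under the keeper, underside 50 mm above the table. Pinch it at the boss across its 14 mm width
- keeper_stand: fixed keeper stand; origin under its centre on the table, y along the line of its two upright forks (6 mm thick, at y = +-49 mm), z up. The bar lies on both slot floors, 55 mm above the table, grip centre at z = 95.5 mm over the stand's middle, either way round. Slots are 30 mm wide and flare from z = 69 to 84 mm. The keeper's feet hang between the forks with 8 mm to spare each way along y
- camera_glass (a point): centre of the inspection camera's round glass, on a grey head 60 x 96 mm in a fixed bracket. z: optical axis out of the glass, leaning 30 degrees from vertical towards the robot; y: level, along the head's long side; x: up the slope, away from the robot. Glass 82 mm above the table. Wanted: strap centre 105.5 mm out along z (underside at 100), strap z along camera z, strap y along camera y, either way round
- guide_frame: fixed steel guide frame of the machine: a level rail, top 112 mm above the table, 20 mm thick, runs along y between the robot and the nest at about x = 0.48 m, from y = -0.05 to 0.28 m; carry things over it. A sensor post 210 mm high stands in front of it at y = 0.17 m
- mould_tray: fixed raised mould tray on legs, beyond and to the right of the keeper stand: front wall from about x = 0.51 m, left side at y = -0.165 m, underside 110 mm and walls up to 185 mm above the table, a front bar up to 220 mm. Swing the long keeper bar round above it or well clear of it
- long_strap: a second cast strap of the same kind but longer, 14 x 120 x 11 mm, lying loose on the table left of the nest; not the one wanted
- spray_can: white aerosol can, 67 mm across, 195 mm tall, standing in front of the raised mould tray on the right
- tin: round press-lid tin, 75 mm across, 50 mm tall, on the right front of the table
- hex_key: black L-shaped hex key, 35 x 88 x 6 mm, lying near the front edge of the table
- pliers: combination pliers, 166 x 54 x 14 mm, lying between the guide frame and the mould tray
- bolt_2: hex screw standing on its head, 13 mm across, 35 mm tall, between guide frame and mould tray
- bush_1: plain bush, 22 mm across, 22 mm tall, between guide frame and mould tray
- oil_bottle_amber: squeeze bottle with a pointed nozzle, 58 mm across, 153 mm tall, farther back between guide frame and mould tray
Things that resemble listed ones, but are neither listed nor needed, are in the scene too. What is shaped like the keeper_stand but pink is not meant.

How it is judged:
On the way, in this order (a step that is already met when the one before it is completed fails the run):
1. the keeper bar is let down into the forks of its stand (no more than 12 mm above its seat) while the fingers still hold it (x of keeper_grip in the frame of keeper_stand between -0.012 and 0.012 m and y of keeper_grip in the frame of keeper_stand between -0.014 and 0.014 m and z of keeper_grip in the frame of keeper_stand between 0.0895 and 0.1075 m and angle between the y axis of keeper_grip and the y axis of keeper_stand, either way round below 0.2 rad and contact force between the fingers and keeper above 0.5 N), for 0.05 s.
2. the keeper bar lies in both forks, let go and at rest (x of keeper_grip in the frame of keeper_stand between -0.012 and 0.012 m and y of keeper_grip in the frame of keeper_stand between -0.014 and 0.014 m and z of keeper_grip in the frame of keeper_stand between 0.0895 and 0.1015 m and angle between the y axis of keeper_grip and the y axis of keeper_stand, either way round below 0.2 rad and angle between keeper_grip's own z axis and vertical below 0.08 rad and contact force between the fingers and keeper below 0.2 N and linear speed of keeper below 0.02 m/s), for 0.2 s.
3. the strap is out of the nest, in the gripper (height (world z) of strap_centre above 0.11 m and contact force between the fingers and strap above 0.5 N), for 0.1 s.
At the end, for the whole second after the job is handed in: Keeper bar level in both forks, released, at rest (12 mm across, 14 mm along, 6 mm in height). Strap held still in the fingers alone, underside facing the camera glass at 100 +-12 mm, centred within 14 mm each way, square to the glass and lengthwise along the camera within 10 degrees (all of step 2 and x of strap_centre in the frame of camera_glass between -0.014 and 0.014 m and y of strap_centre in the frame of camera_glass between -0.014 and 0.014 m and z of strap_centre in the frame of camera_glass between 0.0935 and 0.1175 m and angle between the z axis of strap_centre and the z axis of camera_glass, either way round below 0.18 rad and angle between the y axis of strap_centre and the y axis of camera_glass, either way round below 0.18 rad and angle between strap_centre's own z axis and vertical below 0.9 rad and contact force between the fingers and strap above 0.5 N and contact force between strap and inspection_camera below 0.1 N and contact force between strap and strap_nest below 0.1 N and linear speed of strap below 0.02 m/s and angular speed of strap below 0.2 rad/s); the arm keeps its last pose, push and grip.
It fails at once if the camera is touched (more than 3 N) (contact force between inspection_camera and anything else above 3 N).
It fails at once if one of the other things on the table is moved by more than 25 mm (distance of any of long_strap, spray_can, tin, hex_key, pliers, bolt_2, bush_1, oil_bottle_amber from where it was at the start of the episode above 0.025 m).
It also fails if it takes over 58 s, if anything falls off the work surface, if the arm or the gripper's body presses on something with over 40 N, if the wrist force passes 120 N, or if a joint passes its speed limit or range.

## Working session

There is one attempt and no reset: what is moved stays moved. The work goes in short steps, Python scripts to look and compute and a shell command to move; the robot and the scene stay as the last step left them, time stands still between calls to the robot, and variables do not carry over. Pictures are saved under pics/ and viewed, at most 10 in all, crops included, and the job is handed in when it is done.

```bash
mkdir -p pics; ls
python3 - <<'E'
from station import ctrl
import cv2
for n in("scene","top"):
    d=ctrl.get_image(n); cv2.imwrite(f"pics/{n}0.png",d["image"][:,:,::-1])
    print({k:v for k,v in d.items() if k!="image"})
print(ctrl.get_obs())
E
```

```text
pics
{'fovy': 56.88049716420351, 'cx': 284.58962135650467, 'cy': 208.44646868690083, 'xyz': array([0.28297236, 0.50385727, 0.9458038 ]), 'attitude': array([ 0.25224582, -0.86243419, -2.50277016])}
{'fovy': 53.459425693886914, 'cx': 283.33927446722294, 'cy': 204.22123302808654, 'xyz': array([ 0.43859204, -0.07801672,  1.24005572]), 'attitude': array([ 0.13469127, -0.12564677, -1.55291757])}
{'t': 0.1, 'q': array([-1.23302958e+00,  5.33135248e-02,  1.61416472e+00,  2.07114160e-05,
        1.47602670e+00, -1.18991235e-01]), 'dq': array([-1.03482681e-03, -5.31426941e-04, -3.19714424e-03,  1.91401294e-05,
        4.20895199e-04, -1.58510267e-03]), 'effort': array([-9.43348714e-04, -3.94901955e+01, -3.71362531e+01, -2.04887519e-04,
        3.93845068e-03, -2.52885252e-05]), 'tool_pos': array([ 0.27546948, -0.56037906,  0.23016711]), 'tool_rot': array([-3.05816715e+00, -7.10819233e-01,  2.95556874e-04]), 'contact_force': array([0.68870757, 0.35114029, 0.42433721]), 'wrist_torque': array([ 0.02533062, -0.00853545, -0.01010913]), 'grip_force': 0.0, 'opening': 0.08530741919946691}
```

View pics/scene0.png

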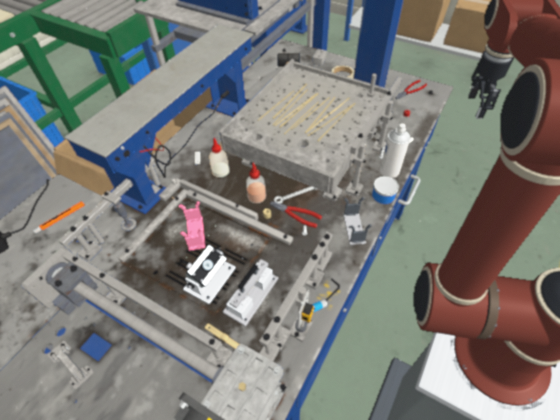

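View pics/top0.png

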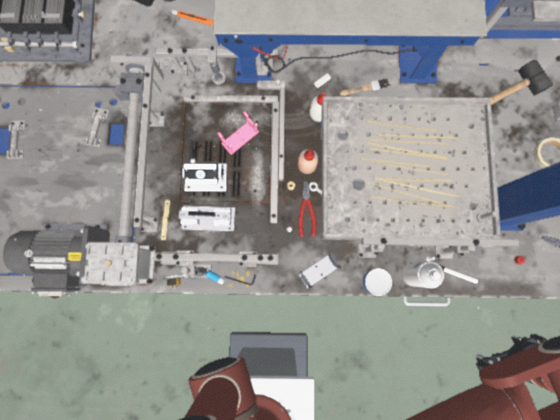

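The scene view shows the nest at about (250,290), the camera head at (208,272) and the grey stand at (355,222). In the top view they are at (208,218), (205,178) and (320,270), with the pink decoy at (240,133). Next I'll zoom in on them.

```bash
cat > h.py <<'E'
import numpy as np,cv2
from scipy.spatial.transform import Rotation as R
def ray(d,u,v):
    h=d["image"].shape[0]; f=h/2/np.tan(np.radians(d["fovy"]/2))
    return R.from_rotvec(d["attitude"]).apply([(u-d["cx"])/f,-(v-d["cy"])/f,-1.])
def onz(d,u,v,z):
    r=ray(d,u,v); return d["xyz"]+r*(z-d["xyz"][2])/r[2]
def tri(d1,p1,d2,p2):
    A=[];b=[]
    for d,p in((d1,p1),(d2,p2)):
        r=ray(d,*p); r/=np.linalg.norm(r); P=np.eye(3)-np.outer(r,r); A.append(P); b.append(P@d["xyz"])
    x=np.linalg.lstsq(np.vstack(A),np.hstack(b),rcond=None)[0]
    return x
def proj(d,X):
    h=d["image"].shape[0]; f=h/2/np.tan(np.radians(d["fovy"]/2))
    c=R.from_rotvec(d["attitude"]).inv().apply(np.asarray(X)-d["xyz"])
    return np.array([d["cx"]-f*c[...,0]/c[...,2],d["cy"]+f*c[...,1]/c[...,2]]).T
def crop(d,u0,v0,w,h,s):
    return cv2.resize(d["image"][v0:v0+h,u0:u0+w,::-1],None,fx=s,fy=s,interpolation=cv2.INTER_CUBIC)
E
python3 - <<'E'
from station import ctrl
from h import *
t=ctrl.get_image("top");s=ctrl.get_image("scene")
a=crop(t,170,155,80,60,5);a2=crop(t,170,190,80,60,5);b=crop(t,285,245,80,60,5)
cv2.imwrite("pics/c1.png",np.vstack([np.hstack([crop(t,170,155,80,60,5),crop(t,170,195,80,60,5)]),np.hstack([crop(t,285,240,80,60,5),crop(s,320,190,80,60,5)])]))
cv2.imwrite("pics/c2.png",crop(s,180,235,100,75,8))
print(onz(t,208,218,.05),onz(t,205,176,.08),onz(t,320,270,.055))
E
```

```text
[0.59484534 0.14670338 0.05      ] [0.71166873 0.1549645  0.08      ] [ 0.45144434 -0.17528338  0.055     ]
```

View pics/c1.png

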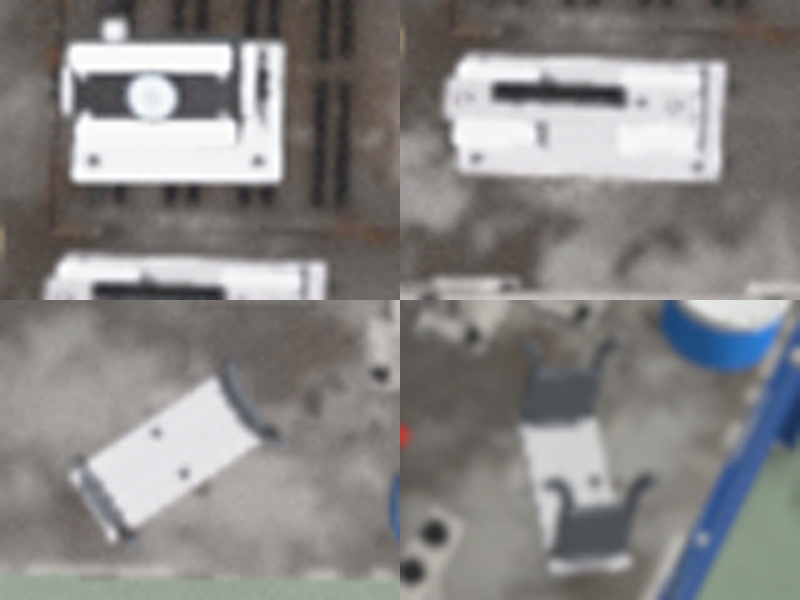

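View pics/c2.png

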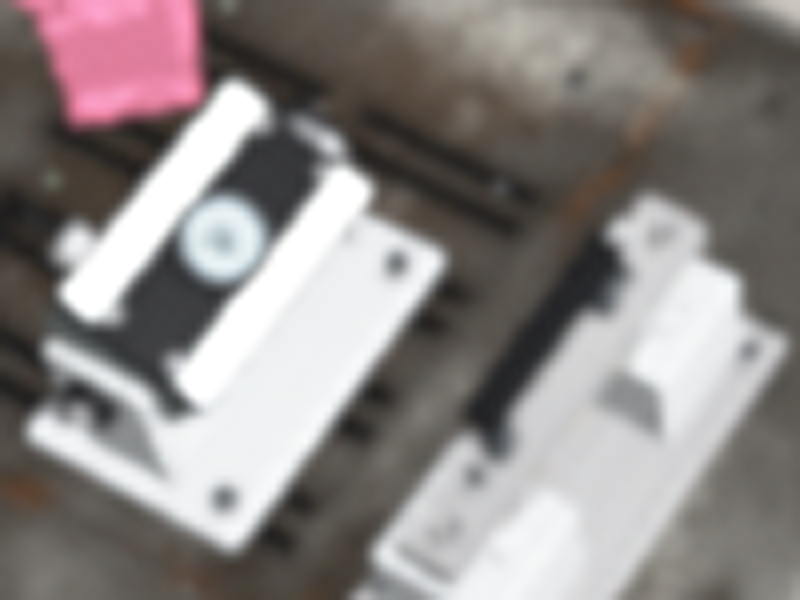

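The first crop shows the camera glass at top pixel (200,174), the grip at about (202,213.5), and the stand with fork tips near crop3 (80,460), (125,540), (228,367) and (278,440). The second crop shows the glass at scene pixel (208,265) and the grip at (248.5,278). Now I'll triangulate.

Run:
```python
from station import ctrl
from h import *
np.set_printoptions(precision=4,suppress=True)
t=ctrl.get_image("top");s=ctrl.get_image("scene")
c=lambda x,y,u0,v0,k:((x+.5)/k-.5+u0,(y+.5)/k-.5+v0)
T2=lambda x,y:c(x-400,y,170,195,5); T1=lambda x,y:c(x,y,170,155,5); T3=lambda x,y:c(x,y-300,285,240,5)
S4=lambda x,y:c(x-400,y-300,320,190,5); S=lambda x,y:c(x,y,180,235,8)
def ang(a,b): return np.degrees(np.arctan2(b[0]-a[0],-(b[1]-a[1])))
def blob(d,u0,v0,w,h,f):
    im=d["image"][v0:v0+h,u0:u0+w].astype(int); m=f(im).astype(np.uint8)
    n,l,st,ce=cv2.connectedComponentsWithStats(m); k=1+np.argmax(st[1:,4]); 
    pts=np.argwhere(l==k)[:,::-1].astype(np.float32); r=cv2.minAreaRect(pts)
    return ce[k]+[u0,v0],st[k,4],r[1],r[2]
dark=lambda im:im.max(2)<75
bt=blob(t,185,208,45,14,dark);bs=blob(s,235,260,26,35,dark);print("grip blobs",bt,bs)
print("grip",tri(t,bt[0],s,bs[0]),onz(t,*bt[0],.107),onz(s,*bs[0],.104),"man",tri(t,T2(560,93),s,S(548,345)))
gl=lambda im:(im[...,2]-im[...,0]>12)&(im.min(2)>120)
gt=blob(t,192,166,20,18,gl);gs=blob(s,198,254,20,22,gl);print(gt,gs)
for p,q in((gt[0],gs[0]),(T1(152,98),S(224,240))): print("glass",tri(t,p,s,q),onz(t,*p,.082),onz(s,*q,.082))
# nest base edge bottom, bar/blocks directions
print("grip ends",onz(t,*T2(495,92),.109),onz(t,*T2(625,97),.109))
print("nest base front corners",onz(t,*T2(460,177),.008),onz(t,*T2(722,182),.008),"right back",onz(t,*T2(727,63),.008))
print("cam base front corners",onz(t,*T1(72,183),.005),onz(t,*T1(283,183),.005))
print("cam housing ends along y, white bars",onz(t,*T1(77,135),.09),onz(t,*T1(238,135),.09),onz(t,*T1(70,55),.1),onz(t,*T1(232,57),.1))
tips=[tri(t,T3(*a),s,S4(*b)) for a,b in (((80,460),(552,485)),((125,540),(648,480)),((228,367),(530,345)),((278,440),(612,345)))]
print(np.array(tips),np.mean(tips,0))
cor=[onz(t,*T3(*a),.006) for a in((75,475),(122,540),(212,377),(262,437))];print("base",np.array(cor),np.mean(cor,0))
```

```text
grip blobs (array([200.76, 213.1 ]), np.int32(50), (2.0, 24.0), 90.0) (array([247.4771, 275.0261]), np.int32(153), (6.617788314819336, 29.73065948486328), 32.905242919921875)
grip [0.6014 0.1572 0.1042] [0.6007 0.1565 0.107 ] [0.6019 0.1572 0.104 ] man [0.6023 0.1573 0.0906]
(array([199.6364, 173.3636]), np.int32(33), (9.391485214233398, 9.391485214233398), 63.43495178222656) (array([207.3596, 264.4494]), np.int32(89), (9.899495124816895, 9.899494171142578), 45.0)
glass [0.7194 0.171  0.0775] [0.7187 0.1702 0.082 ] [0.7168 0.1726 0.082 ]
glass [0.7181 0.1705 0.0768] [0.7163 0.1691 0.082 ] [0.7161 0.1727 0.082 ]
grip ends [0.6002 0.1894 0.109 ] [0.5984 0.1179 0.109 ]
nest base front corners [0.5634 0.2315 0.008 ] [0.5626 0.0758 0.008 ] right back [0.6341 0.0752 0.008 ]
cam base front corners [0.6814 0.2314 0.005 ] [0.6831 0.1038 0.005 ]
cam housing ends along y, white bars [0.6923 0.2088 0.09  ] [0.6936 0.1177 0.09  ] [0.7362 0.2127 0.1   ] [0.7363 0.1212 0.1   ]
[[ 0.4472 -0.12    0.0722]
 [ 0.403  -0.1451  0.0764]
 [ 0.4984 -0.2016  0.0775]
 [ 0.4586 -0.2299  0.0708]] [ 0.4518 -0.1742  0.0742]
base [[ 0.4379 -0.1198  0.006 ]
 [ 0.401  -0.1474  0.006 ]
 [ 0.4958 -0.1999  0.006 ]
 [ 0.4614 -0.229   0.006 ]] [ 0.449 -0.174  0.006]
```

```bash
cat >> h.py <<'E'
def Rdown(yaw,tx=0,ty=0):
    "tool x at yaw (deg), tool down; then turn tx about tool x, ty about tool y (rad)"
    a=np.radians(yaw); B=np.array([[np.cos(a),np.sin(a),0],[np.sin(a),-np.cos(a),0],[0,0,-1]])
    return R.from_matrix(B)*R.from_rotvec([tx,0,0])*R.from_rotvec([0,ty,0])
def rel(grasp,Rt,o,back=.019):
    "offset(mm), rotvec in tool frame to bring grasp point (back mm behind TCP) to grasp"
    R0=R.from_rotvec(o["tool_rot"]); p=np.asarray(grasp)+Rt.apply([0,0,back])
    print("offset",np.round(R0.inv().apply(p-o["tool_pos"])*1e3,1),"rot",np.round((R0.inv()*Rt).as_rotvec(),3),"TCP",np.round(p,4))
E
python3 - <<'E'
from station import ctrl
from h import *
o=ctrl.get_obs(); t=ctrl.get_image("top")
rel([.6005,.159,.25],Rdown(90,0,-.22),o)
print("tray front edge",onz(t,326,240,.185),onz(t,323,97,.185),onz(t,370,250,.11))
E
```

```text
offset [ 6.072e+02 -4.989e+02 -2.000e-01] rot [-0.123 -0.197 -1.109] TCP [0.6005 0.1549 0.2315]
tray front edge [ 0.5251732  -0.17978599  0.185     ] [ 0.90816214 -0.17272714  0.185     ] [ 0.50603811 -0.30549223  0.11      ]
```

```bash
python3 -m handwheel '[{"gripper":-1,"offset":[0,0,-60],"rotation":[0,0,0]},{"gripper":-1,"offset":[0,0,-120],"rotation":[0,0,0]},{"gripper":-1,"offset":[0,0,-180],"rotation":[0,0,0]},{"gripper":-1,"offset":[48,-40,-180],"rotation":[-0.02,-0.03,-0.17]},{"gripper":-1,"offset":[96,-79,-180],"rotation":[-0.04,-0.06,-0.34]},{"gripper":-1,"offset":[144,-118,-180],"rotation":[-0.06,-0.09,-0.5]},{"gripper":-1,"offset":[192,-158,-180],"rotation":[-0.07,-0.12,-0.66]},{"gripper":-1,"offset":[240,-197,-180],"rotation":[-0.09,-0.15,-0.82]}]' 60
python3 - <<'E'
from station import ctrl
from h import *
o=ctrl.get_obs()
rel([.6005,.159,.43],Rdown(90,0,-.22),o)
E
```

```text
t: 1.35
tool_pos: [0.4046, -0.2764, 0.4115]
tool_rot: [2.416, 1.806, -0.185]
contact_force: [1.2, -0.0, -0.5]
opening: 0.0858
grip_force: 0.0
offset [462.4  66.7 -77.8] rot [-0.033 -0.047 -0.284] TCP [0.6005 0.1549 0.4115]
```

```bash
python3 -m handwheel '[{"gripper":-1,"offset":[58,8,-10],"rotation":[-0.01,-0.02,-0.1]},{"gripper":-1,"offset":[116,17,-20],"rotation":[-0.02,-0.03,-0.2]},{"gripper":-1,"offset":[173,25,-29],"rotation":[-0.033,-0.047,-0.284]},{"gripper":-1,"offset":[231,33,-39],"rotation":[-0.033,-0.047,-0.284]},{"gripper":-1,"offset":[289,42,-49],"rotation":[-0.033,-0.047,-0.284]},{"gripper":-1,"offset":[347,50,-58],"rotation":[-0.033,-0.047,-0.284]},{"gripper":-1,"offset":[404,58,-68],"rotation":[-0.033,-0.047,-0.284]},{"gripper":-1,"offset":[462,67,-78],"rotation":[-0.033,-0.047,-0.284]}]'
python3 - <<'E'
from station import ctrl
from h import *
o=ctrl.get_obs()
rel([.6005,.159,.18],Rdown(90,0,-.22),o)
rel([.6005,.159,.1025],Rdown(90,0,-.22),o)
E
```

```text
t: 2.35
tool_pos: [0.6029, 0.1535, 0.4123]
tool_rot: [2.111, 2.101, -0.232]
contact_force: [0.6, -0.9, 1.5]
opening: 0.0857
grip_force: 0.0
offset [ 55.8  -2.4 244.5] rot [-0.001 -0.001 -0.005] TCP [0.6005 0.1549 0.1615]
offset [ 72.7  -2.4 320.2] rot [-0.001 -0.001 -0.005] TCP [0.6005 0.1549 0.084 ]
```

```bash
python3 -m handwheel '[{"gripper":-0.6,"offset":[12,-2,54],"rotation":[0,0,0]},{"gripper":-0.6,"offset":[25,-2,108],"rotation":[0,0,0]},{"gripper":-0.6,"offset":[37,-2,162],"rotation":[0,0,0]},{"gripper":-0.6,"offset":[48,-2,208],"rotation":[0,0,0]},{"gripper":-0.6,"offset":[56,-2,244],"rotation":[0,0,0]},{"gripper":-0.6,"offset":[56,-2,244],"rotation":[0,0,0]},{"gripper":-0.6,"offset":[56,-2,244],"rotation":[0,0,0]},{"gripper":-0.6,"offset":[56,-2,244],"rotation":[0,0,0]}]'
python3 - <<'E'
from station import ctrl
from h import *
o=ctrl.get_obs(); t=ctrl.get_image("top");s=ctrl.get_image("scene")
rel([.6005,.159,.1025],Rdown(90,0,-.22),o)
cv2.imwrite("pics/d.png",np.hstack([crop(t,165,170,80,100,5),crop(s,200,215,80,100,5)]))
E
```

```text
t: 3.35
tool_pos: [0.6019, 0.1535, 0.1648]
tool_rot: [2.111, 2.099, -0.227]
contact_force: [-0.3, 0.5, -0.1]
opening: 0.0684
grip_force: 0.0
offset [18.8 -1.7 78.7] rot [ 0.003 -0.002 -0.006] TCP [0.6005 0.1549 0.084 ]
```

View pics/d.png

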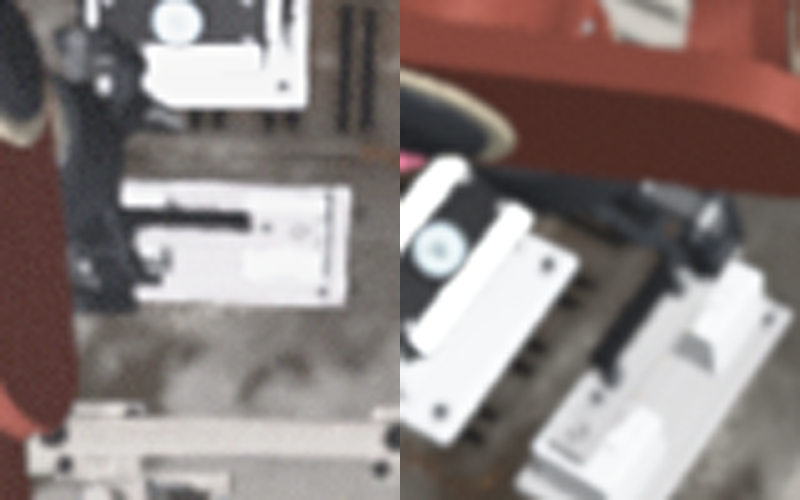

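The top view shows the finger tips near crop (160,265) and (175,120), either side of the grip line at crop row 218. I'll check this against the projected TCP.

Run:
```python
from station import ctrl
from h import *
o=ctrl.get_obs(); t=ctrl.get_image("top");s=ctrl.get_image("scene")
R0=R.from_rotvec(o["tool_rot"])
for n,d,u0,v0,k in(("top",t,165,170,0),("scene",s,200,215,400)):
  for y in(-.035,0,.035):
    print(n,y,(proj(d,o["tool_pos"]+R0.apply([0,y,-.008]))-[u0,v0])*5+[k,0])
```

```text
top -0.035 [152.65910875 263.05409409]
top 0 [156.27914591 196.02713955]
top 0.035 [159.86137101 129.70029565]
scene -0.035 [691.11822643 258.55376669]
scene 0 [627.01368015 225.77177482]
scene 0.035 [564.49140812 193.79893151]
```

```bash
python3 -m handwheel '[{"gripper":-0.6,"offset":[5,-1,20],"rotation":[0,0,0]},{"gripper":-0.6,"offset":[10,-1,40],"rotation":[0,0,0]},{"gripper":-0.6,"offset":[14,-1,60],"rotation":[0,0,0]},{"gripper":-0.6,"offset":[18,-1,77],"rotation":[0,0,0]},{"gripper":-0.6,"offset":[18,-1,77],"rotation":[0,0,0]},{"gripper":0.3,"offset":[18,-1,77],"rotation":[0,0,0]},{"gripper":1,"offset":[18,-1,77],"rotation":[0,0,0]},{"gripper":1,"offset":[18,-1,77],"rotation":[0,0,0]}]' 60
python3 -m handwheel '[{"gripper":1,"offset":[0,0,0],"rotation":[0,0,0]},{"gripper":1,"offset":[0,0,0],"rotation":[0,0,0]},{"gripper":1,"offset":[0,0,0],"rotation":[0,0,0]},{"gripper":1,"offset":[0,0,0],"rotation":[0,0,0]},{"gripper":1,"offset":[0,0,0],"rotation":[0,0,0]},{"gripper":1,"offset":[0,0,0],"rotation":[0,0,0]},{"gripper":1,"offset":[0,0,0],"rotation":[0,0,0]},{"gripper":1,"offset":[0,0,0],"rotation":[0,0,0]}]' 100
```

```text
t: 4.55
tool_pos: [0.5998, 0.1542, 0.0837]
tool_rot: [2.111, 2.1, -0.231]
contact_force: [-0.6, -1.0, 0.0]
opening: 0.0139
grip_force: 0.1
t: 5.55
tool_pos: [0.6, 0.1542, 0.0838]
tool_rot: [2.111, 2.1, -0.231]
contact_force: [0.9, 0.8, 5.2]
opening: 0.0102
grip_force: 98.0
```

```bash
python3 -m handwheel '[{"gripper":1,"offset":[-1.1,0,-4.9],"rotation":[0,0,0]},{"gripper":1,"offset":[-2.2,0,-9.8],"rotation":[0,0,0]},{"gripper":1,"offset":[-4.4,0,-19.5],"rotation":[0,0,0]},{"gripper":1,"offset":[-6.5,0,-29.3],"rotation":[0,0,0]},{"gripper":1,"offset":[-8.7,0,-39],"rotation":[0,0,0]},{"gripper":1,"offset":[-13,0,-58.6],"rotation":[0,0,0]},{"gripper":1,"offset":[-19.6,0,-87.8],"rotation":[0,0,0]},{"gripper":1,"offset":[-26.2,0,-117],"rotation":[0,0,0]}]'
python3 -m handwheel '[{"gripper":1,"offset":[-6.5,0,-29],"rotation":[0,0,0]},{"gripper":1,"offset":[-13,0,-58],"rotation":[0,0,0]},{"gripper":1,"offset":[-19.6,0,-88],"rotation":[0,0,0]},{"gripper":1,"offset":[-24,0,-107],"rotation":[0,0,0]},{"gripper":1,"offset":[-24,0,-107],"rotation":[0,0,0]},{"gripper":1,"offset":[-24,0,-107],"rotation":[0,0,0]},{"gripper":1,"offset":[-24,0,-107],"rotation":[0,0,0]},{"gripper":1,"offset":[-24,0,-107],"rotation":[0,0,0]}]'
python3 - <<'E'
from station import ctrl
from h import *
o=ctrl.get_obs(); t=ctrl.get_image("top");s=ctrl.get_image("scene")
Rt=Rdown(123.5,0,-.22)
g=np.array([.4505,-.174,.33])+.005*np.array([-.552,.834,0])
rel(g,Rt,o)
cv2.imwrite("pics/e.png",np.hstack([crop(t,145,160,80,100,5),crop(s,200,180,80,100,5)]))
E
```

```text
t: 6.55
tool_pos: [0.5992, 0.1539, 0.2047]
tool_rot: [2.111, 2.101, -0.232]
contact_force: [0.6, -0.3, -2.1]
opening: 0.0101
grip_force: 97.8
t: 7.55
tool_pos: [0.5989, 0.1536, 0.3108]
tool_rot: [2.112, 2.102, -0.236]
contact_force: [0.5, -0.2, -1.9]
opening: 0.0104
grip_force: 97.9
offset [-319.9 -147.2   71.2] rot [-0.131 -0.001 -0.575] TCP [ 0.45   -0.1733  0.3115]
```

View pics/e.png

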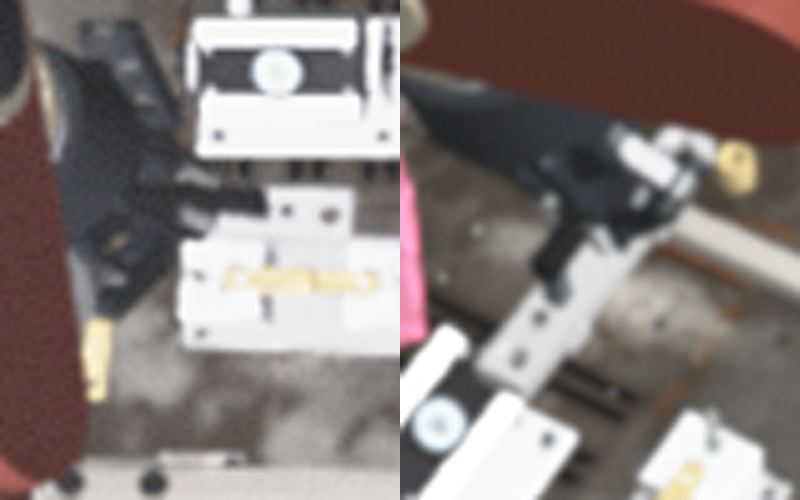

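The keeper hangs in the gripper, and the brass strap still lies in the nest at top crop (303,280). Next I carry the keeper to the stand.

```bash
python3 -m handwheel '[{"gripper":1,"offset":[-40,-18,9],"rotation":[-0.016,0,-0.072]},{"gripper":1,"offset":[-80,-37,18],"rotation":[-0.033,0,-0.144]},{"gripper":1,"offset":[-120,-55,27],"rotation":[-0.05,0,-0.216]},{"gripper":1,"offset":[-160,-74,36],"rotation":[-0.066,0,-0.288]},{"gripper":1,"offset":[-200,-92,45],"rotation":[-0.082,0,-0.36]},{"gripper":1,"offset":[-240,-110,53],"rotation":[-0.098,0,-0.43]},{"gripper":1,"offset":[-280,-129,62],"rotation":[-0.115,0,-0.5]},{"gripper":1,"offset":[-320,-147,71],"rotation":[-0.131,-0.001,-0.575]}]'
python3 - <<'E'
from station import ctrl
from h import *
o=ctrl.get_obs()
Rt=Rdown(123.5,0,-.22)
for z in(.2,.15):rel(np.array([.4505,-.174,z])+.005*np.array([-.552,.834,0]),Rt,o)
t=ctrl.get_image("top");s=ctrl.get_image("scene")
cv2.imwrite("pics/f.png",np.hstack([crop(t,275,230,80,100,5),crop(s,310,130,80,100,5)]))
E
```

```text
t: 8.65
tool_pos: [0.4497, -0.1743, 0.3127]
tool_rot: [1.389, 2.594, -0.152]
contact_force: [0.7, -0.3, -2.2]
opening: 0.01
grip_force: 98.1
offset [ 29.4   0.6 127.9] rot [0.002 0.001 0.002] TCP [ 0.45   -0.1733  0.1815]
offset [ 40.4   0.5 176.6] rot [0.002 0.001 0.002] TCP [ 0.45   -0.1733  0.1315]
```

View pics/f.png

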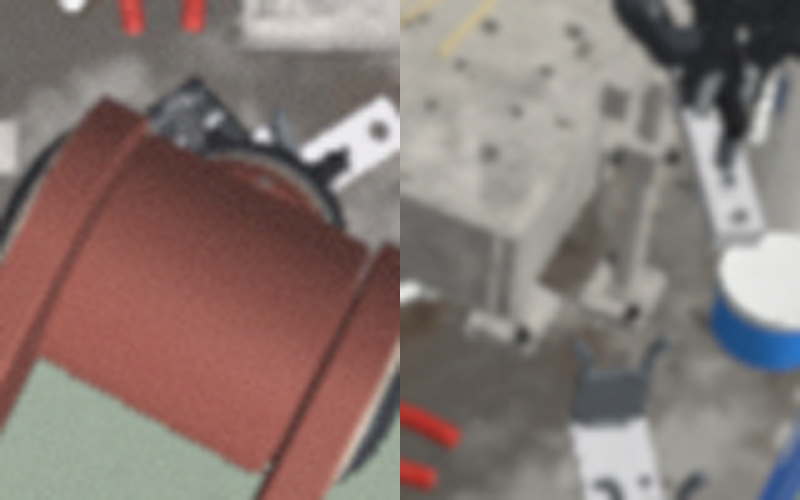

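The arm hides the stand in the top view. In the scene view the bar hangs at (725,175) and the fork tips are near (620,345). I'll lower it and compare there.

```bash
python3 -m handwheel '[{"gripper":1,"offset":[10,0.5,42],"rotation":[0,0,0]},{"gripper":1,"offset":[19,0.5,84],"rotation":[0,0,0]},{"gripper":1,"offset":[29,0.5,126],"rotation":[0,0,0]},{"gripper":1,"offset":[35,0.5,150],"rotation":[0,0,0]},{"gripper":1,"offset":[38,0.5,167],"rotation":[0,0,0]},{"gripper":1,"offset":[38,0.5,167],"rotation":[0,0,0]},{"gripper":1,"offset":[38,0.5,167],"rotation":[0,0,0]},{"gripper":1,"offset":[38,0.5,167],"rotation":[0,0,0]}]'
python3 - <<'E'
from station import ctrl
from h import *
o=ctrl.get_obs();np.set_printoptions(suppress=True,precision=1)
Rt=Rdown(123.5,0,-.22)
for z in(.105,.0965):rel(np.array([.4505,-.174,z])+.005*np.array([-.552,.834,0]),Rt,o)
t=ctrl.get_image("top");s=ctrl.get_image("scene")
cv2.imwrite("pics/g.png",crop(s,320,165,80,75,8))
# predicted: current grip point and bar corners in the crop
R0=R.from_rotvec(o["tool_rot"]); g=o["tool_pos"]+R0.apply([0,0,-.019]); 
a=np.array([-.552,.834,0]); b=np.array([.834,.552,0]); c=g-.005*a; print("grip",np.round(c,4))
top=[c+i*.07*a+j*.011*b-[0,0,.0285] for i,j in((1,1),(1,-1),(-1,1),(-1,-1))]
print("bar top corners",(proj(s,np.array(top))-[320,165])*8)
S=np.array([.4505,-.174,0]); tips=[S+i*.049*a+j*.0245*b+[0,0,.085] for i,j in((1,1),(1,-1),(-1,1),(-1,-1))]
print("tips pred",(proj(s,np.array(tips))-[320,165])*8)
E
```

```text
t: 9.75
tool_pos: [0.452, -0.1728, 0.1431]
tool_rot: [1.392, 2.589, -0.151]
contact_force: [-0.9, -0.6, -2.3]
opening: 0.0098
grip_force: 98.2
offset [13.2 -2.1 55.1] rot [ 0.  0. -0.] TCP [ 0.5 -0.2  0.1]
offset [15.1 -2.2 63.3] rot [ 0.  0. -0.] TCP [ 0.5 -0.2  0.1]
grip [ 0.5 -0.2  0.2]
bar top corners [[320.  437.4]
 [387.2 433. ]
 [245.6 120. ]
 [307.5 116.1]]
tips pred [[256.  476.1]
 [398.5 466.8]
 [208.6 256.6]
 [343.3 248. ]]
```

View pics/g.png

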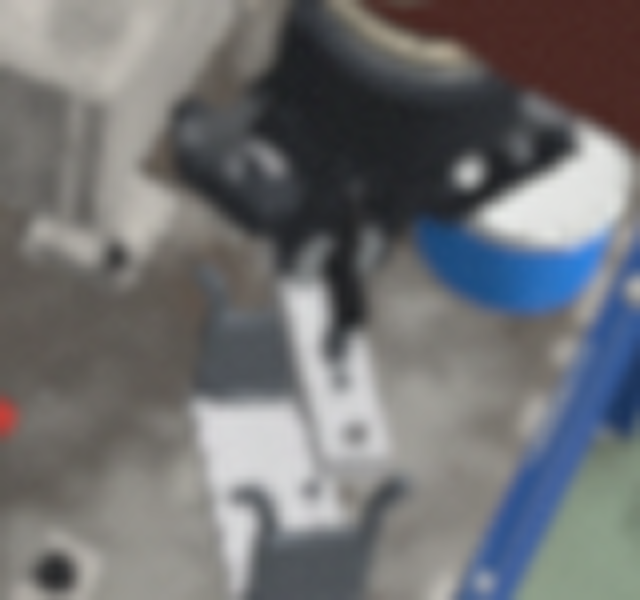

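The seen bar and fork tips share the same offset from my predictions. The bar is aligned to about 1.5 mm across and 1 mm along, so I'll lower it with a small tool-y correction.

```bash
python3 -m handwheel '[{"gripper":1,"offset":[2.5,1,12],"rotation":[0,0,0]},{"gripper":1,"offset":[5,1,23],"rotation":[0,0,0]},{"gripper":1,"offset":[7.5,1,34],"rotation":[0,0,0]},{"gripper":1,"offset":[9.5,1,43],"rotation":[0,0,0]},{"gripper":1,"offset":[11,1,49],"rotation":[0,0,0]},{"gripper":1,"offset":[12,1,54],"rotation":[0,0,0]},{"gripper":1,"offset":[12.5,1,57],"rotation":[0,0,0]},{"gripper":1,"offset":[12.5,1,57],"rotation":[0,0,0]}]'
python3 -m handwheel '[{"gripper":1,"offset":[0.2,0,1],"rotation":[0,0,0]},{"gripper":1,"offset":[0.4,0,2],"rotation":[0,0,0]},{"gripper":1,"offset":[0.7,0,3],"rotation":[0,0,0]},{"gripper":1,"offset":[0.9,0,4],"rotation":[0,0,0]},{"gripper":1,"offset":[1.1,0,5],"rotation":[0,0,0]},{"gripper":1,"offset":[1.1,0,5],"rotation":[0,0,0]},{"gripper":1,"offset":[1.1,0,5],"rotation":[0,0,0]},{"gripper":1,"offset":[1.1,0,5],"rotation":[0,0,0]}]'
python3 - <<'E'
from station import ctrl
from h import *
s=ctrl.get_image("scene")
cv2.imwrite("pics/i.png",crop(s,320,165,80,75,8))
E
```

```text
t: 10.85
tool_pos: [0.4522, -0.172, 0.0829]
tool_rot: [1.393, 2.592, -0.152]
contact_force: [-0.4, 0.5, -2.0]
opening: 0.0104
grip_force: 98.3
t: 11.85
tool_pos: [0.4522, -0.172, 0.0779]
tool_rot: [1.393, 2.592, -0.152]
contact_force: [0.3, -0.5, -2.3]
opening: 0.0102
grip_force: 98.3
```

View pics/i.png

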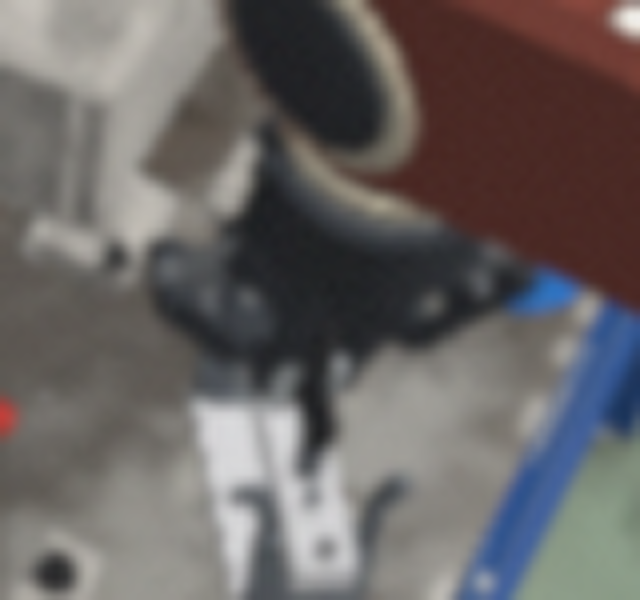

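The bar now sits between the near fork's arms (265 to 365 px, with the bar at about 285 to 358). There is no contact yet, so I go on down slowly.

```bash
for i in 1; do python3 -m handwheel '[{"gripper":1,"offset":[0.1,0,0.5],"rotation":[0,0,0]},{"gripper":1,"offset":[0.2,0,1],"rotation":[0,0,0]},{"gripper":1,"offset":[0.3,0,1.5],"rotation":[0,0,0]},{"gripper":1,"offset":[0.4,0,2],"rotation":[0,0,0]},{"gripper":1,"offset":[0.4,0,2],"rotation":[0,0,0]},{"gripper":1,"offset":[0.4,0,2],"rotation":[0,0,0]},{"gripper":1,"offset":[0.4,0,2],"rotation":[0,0,0]},{"gripper":1,"offset":[0.4,0,2],"rotation":[0,0,0]}]';done
```

```text
t: 12.9
tool_pos: [0.4526, -0.1721, 0.0768]
tool_rot: [1.393, 2.592, -0.152]
contact_force: [-2.7, 2.8, 5.2]
opening: 0.0105
grip_force: 99.8
```

```bash
python3 -m handwheel '[{"gripper":0.6,"offset":[0,0,0],"rotation":[0,0,0]},{"gripper":0.4,"offset":[0,0,0],"rotation":[0,0,0]},{"gripper":0.2,"offset":[0,0,0],"rotation":[0,0,0]},{"gripper":0.2,"offset":[0,0,0],"rotation":[0,0,0]},{"gripper":0.2,"offset":[0,0,0],"rotation":[0,0,0]},{"gripper":0.2,"offset":[0,0,0],"rotation":[0,0,0]},{"gripper":0.2,"offset":[0,0,0],"rotation":[0,0,0]},{"gripper":0.2,"offset":[0,0,0],"rotation":[0,0,0]}]' 60
python3 -m handwheel '[{"gripper":0.2,"offset":[-1,0,-5],"rotation":[0,0,0]},{"gripper":0.2,"offset":[-3,0,-15],"rotation":[0,0,0]},{"gripper":0.2,"offset":[-7,0,-30],"rotation":[0,0,0]},{"gripper":0.2,"offset":[-14,0,-60],"rotation":[0,0,0]},{"gripper":0.2,"offset":[-25,0,-110],"rotation":[0,0,0]},{"gripper":0.2,"offset":[-37,0,-165],"rotation":[0,0,0]},{"gripper":0.2,"offset":[-49,0,-220],"rotation":[0,0,0]},{"gripper":0.2,"offset":[-58,0,-260],"rotation":[0,0,0]}]'
python3 - <<'E'
from station import ctrl
from h import *
o=ctrl.get_obs();np.set_printoptions(suppress=True,precision=4)
s=ctrl.get_image("scene")
cv2.imwrite("pics/j.png",crop(s,320,165,80,75,8))
t=ctrl.get_image("top")
for e in((225,278),(303,280),(382,280)):
    print("strap from earlier pic",onz(t,145+(e[0]+.5)/5-.5,160+(e[1]+.5)/5-.5,.055))
m=lambda im:((im[...,0].astype(int)-im[...,2])>35)
for n,d in(("t",t),("s",s)):
    c=proj(d,np.array([.6,.154,.055])).astype(int); u0,v0=c-25
    l=m(d["image"][v0:v0+50,u0:u0+50]).astype(np.uint8); k,_,st,ce=cv2.connectedComponentsWithStats(l)
    print(n,[(st[i,4],ce[i]+[u0,v0],onz(d,*(ce[i]+[u0,v0]),.055)) for i in range(1,k) if st[i,4]>15])
rel([.599,.155,.3],Rdown(90),o); rel([.599,.155,.0575],Rdown(90),o)
E
```

```text
t: 13.9
tool_pos: [0.4522, -0.172, 0.0758]
tool_rot: [1.393, 2.592, -0.152]
contact_force: [-0.2, -0.5, -1.1]
opening: 0.0344
grip_force: 0.0
t: 14.9
tool_pos: [0.4518, -0.1722, 0.3472]
tool_rot: [1.391, 2.587, -0.151]
contact_force: [-1.0, 0.8, 0.3]
opening: 0.0339
grip_force: 0.0
strap from earlier pic [0.6016 0.199  0.055 ]
strap from earlier pic [0.601  0.1541 0.055 ]
strap from earlier pic [0.6016 0.1087 0.055 ]
t [(np.int32(86), array([204.6512, 215.593 ]), array([0.601 , 0.1557, 0.055 ]))]
s [(np.int32(175), array([249.1371, 286.1314]), array([0.5996, 0.1615, 0.055 ]))]
offset [201.9 303.   23.2] rot [0.07  0.217 0.582] TCP [0.599 0.155 0.281]
offset [256.  301.9 259.5] rot [0.07  0.217 0.582] TCP [0.599  0.155  0.0385]
```

View pics/j.png

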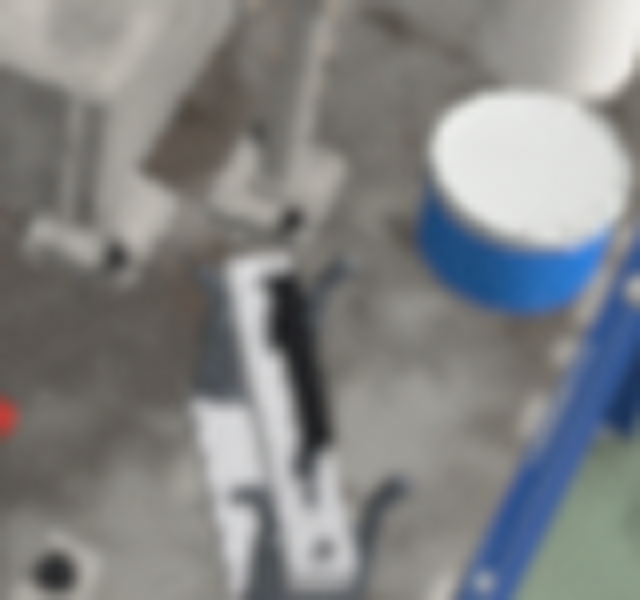

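The keeper lies in both forks, with its grip at (300,360) and the bar between the arms at either end. Now for the strap.

```bash
python3 -m handwheel '[{"gripper":0,"offset":[25,38,3],"rotation":[0.01,0.03,0.075]},{"gripper":0,"offset":[50,76,6],"rotation":[0.02,0.06,0.15]},{"gripper":0,"offset":[76,114,9],"rotation":[0.03,0.09,0.23]},{"gripper":0,"offset":[101,152,12],"rotation":[0.04,0.12,0.31]},{"gripper":0,"offset":[127,190,15],"rotation":[0.05,0.15,0.39]},{"gripper":0,"offset":[152,227,17],"rotation":[0.06,0.18,0.47]},{"gripper":0,"offset":[178,265,20],"rotation":[0.065,0.2,0.53]},{"gripper":0,"offset":[203,302,23],"rotation":[0.07,0.217,0.582]}]'
python3 - <<'E'
from station import ctrl
from h import *
o=ctrl.get_obs()
rel([.6005,.157,.1],Rdown(90),o); rel([.6005,.157,.0565],Rdown(90),o)
E
```

```text
t: 16.0
tool_pos: [0.5973, 0.157, 0.2758]
tool_rot: [-2.22, -2.216, 0.002]
contact_force: [-0.4, -0.9, 0.6]
opening: 0.0427
grip_force: 0.0
offset [ -0.5   4.1 194.8] rot [-0.005 -0.003 -0.002] TCP [0.6005 0.157  0.081 ]
offset [ -0.6   4.3 238.3] rot [-0.005 -0.003 -0.002] TCP [0.6005 0.157  0.0375]
```

```bash
python3 -m handwheel '[{"gripper":0,"offset":[0,3,50],"rotation":[-0.005,-0.003,-0.002]},{"gripper":0,"offset":[0,3,100],"rotation":[-0.005,-0.003,-0.002]},{"gripper":0,"offset":[0,3,150],"rotation":[-0.005,-0.003,-0.002]},{"gripper":0,"offset":[0,3,180],"rotation":[-0.005,-0.003,-0.002]},{"gripper":0,"offset":[0,3,192],"rotation":[-0.005,-0.003,-0.002]},{"gripper":0,"offset":[0,3,192],"rotation":[-0.005,-0.003,-0.002]},{"gripper":0,"offset":[0,3,192],"rotation":[-0.005,-0.003,-0.002]},{"gripper":0,"offset":[0,3,192],"rotation":[-0.005,-0.003,-0.002]}]'
python3 - <<'E'
from station import ctrl
from h import *
o=ctrl.get_obs()
rel([.6005,.157,.0565],Rdown(90),o)
t=ctrl.get_image("top");s=ctrl.get_image("scene")
cv2.imwrite("pics/k.png",np.hstack([crop(t,165,170,80,100,5),crop(s,200,215,80,100,5)]))
E
```

```text
t: 17.0
tool_pos: [0.6004, 0.1562, 0.086]
tool_rot: [2.218, 2.221, 0.004]
contact_force: [-0.7, -1.3, -0.3]
opening: 0.0426
grip_force: 0.0
offset [ 0.8 -0.1 48.5] rot [0.004 0.    0.002] TCP [0.6005 0.157  0.0375]
```

View pics/k.png

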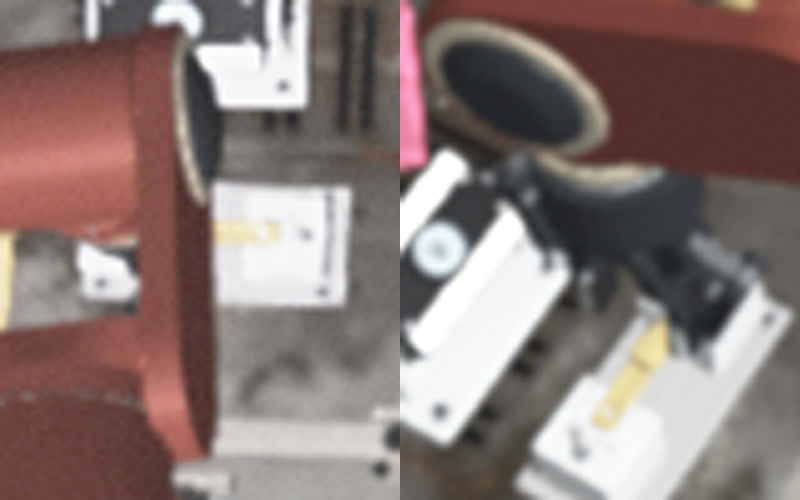

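The fingers stand either side of the strap over the nest gap, with its free end at scene crop (620,400). That picture already puts me one over the ten-picture limit, so from here I use numbers only. Next I descend and grip.

```bash
python3 -m handwheel '[{"gripper":0,"offset":[0.5,0,15],"rotation":[0,0,0]},{"gripper":0,"offset":[0.5,0,30],"rotation":[0,0,0]},{"gripper":0,"offset":[0.5,0,42],"rotation":[0,0,0]},{"gripper":0,"offset":[0.5,0,47],"rotation":[0,0,0]},{"gripper":0,"offset":[0.5,0,47],"rotation":[0,0,0]},{"gripper":0.4,"offset":[0.5,0,47],"rotation":[0,0,0]},{"gripper":0.8,"offset":[0.5,0,47],"rotation":[0,0,0]},{"gripper":1,"offset":[0.5,0,47],"rotation":[0,0,0]}]' 60
python3 -m handwheel '[{"gripper":1,"offset":[0,0,0],"rotation":[0,0,0]},{"gripper":1,"offset":[0,0,0],"rotation":[0,0,0]},{"gripper":1,"offset":[0,0,0],"rotation":[0,0,0]},{"gripper":1,"offset":[0,0,-4],"rotation":[0,0,0]},{"gripper":1,"offset":[0,0,-10],"rotation":[0,0,0]},{"gripper":1,"offset":[0,0,-30],"rotation":[0,0,0]},{"gripper":1,"offset":[0,0,-80],"rotation":[0,0,0]},{"gripper":1,"offset":[0,0,-130],"rotation":[0,0,0]}]'
python3 -m handwheel '[{"gripper":1,"offset":[0,0,-40],"rotation":[0,0,0]},{"gripper":1,"offset":[0,0,-60],"rotation":[0,0,0]},{"gripper":1,"offset":[0,0,-60],"rotation":[0,0,0]},{"gripper":1,"offset":[0,0,-60],"rotation":[0,0,0]},{"gripper":1,"offset":[0,0,-60],"rotation":[0,0,0]},{"gripper":1,"offset":[0,0,-60],"rotation":[0,0,0]},{"gripper":1,"offset":[0,0,-60],"rotation":[0,0,0]},{"gripper":1,"offset":[0,0,-60],"rotation":[0,0,0]}]'
python3 - <<'E'
from station import ctrl
from h import *
np.set_printoptions(suppress=True,precision=4)
o=ctrl.get_obs(); t=ctrl.get_image("top");s=ctrl.get_image("scene")
for n,d in(("t",t),("s",s)):
    g=o["tool_pos"]+[0,0,.019]; c=proj(d,g).astype(int); u0,v0=c-[40,40]
    l=((d["image"][v0:v0+80,u0:u0+80,0].astype(int)-d["image"][v0:v0+80,u0:u0+80,2])>35).astype(np.uint8)
    k,_,st,ce=cv2.connectedComponentsWithStats(l)
    for i in range(1,k):
        if st[i,4]>12:
            p=ce[i]+[u0,v0]; q=d["image"][int(p[1]),int(p[0])]; print(n,st[i,:5]+[u0,v0,0,0,0],q,onz(d,*p,g[2]))
    gl=lambda im:(im[...,2]-im[...,0]>12)&(im.min(2)>120)
    c=proj(d,np.array([.7175,.17,.082])).astype(int); a,b=c-12; im=d["image"][b:b+24,a:a+24].astype(int)
    k,_,st,ce=cv2.connectedComponentsWithStats(gl(im).astype(np.uint8)); 
    if k>1: j=1+np.argmax(st[1:,4]); print(n,"glass",st[j,4],onz(d,*(ce[j]+[a,b]),.082))
print("g",g)
for x,z in((.6647,.1734),): rel([x,.17,z+.1],Rdown(90,-.5236),o,.0185); rel([x,.17,z],Rdown(90,-.5236),o,.0185)
E
```

```text
t: 18.1
tool_pos: [0.6004, 0.1566, 0.038]
tool_rot: [2.218, 2.221, 0.003]
contact_force: [2.0, 0.3, 0.1]
opening: 0.0126
grip_force: 58.8
t: 19.1
tool_pos: [0.5982, 0.1566, 0.1686]
tool_rot: [-2.219, -2.223, 0.002]
contact_force: [0.4, 0.2, -0.1]
opening: 0.0124
grip_force: 59.1
t: 20.1
tool_pos: [0.5991, 0.1566, 0.2268]
tool_rot: [2.219, 2.223, -0.001]
contact_force: [-0.2, -0.2, -0.8]
opening: 0.0125
grip_force: 59.1
t [ 149  165   40   80 2291] [156  90  82] [0.6083 0.2073 0.2458]
t [193 203  16   7  84] [246 239 204] [0.5991 0.1304 0.2458]
t glass 31 [0.7194 0.1701 0.082 ]
s [242 203  40  16 281] [87 49 44] [0.6028 0.047  0.2458]
s [202 216   4  33  79] [253 162 203] [0.6873 0.181  0.2458]
s [252 233   4   5  14] [206 187 142] [0.5909 0.1263 0.2458]
s [228 242  15  22 157] [240 227 171] [0.5969 0.1847 0.2458]
s glass 49 [0.7173 0.1718 0.082 ]
g [0.5991 0.1566 0.2458]
offset [ 13.2  74.9 -30.6] rot [-0.523  0.     0.002] TCP [0.674  0.17   0.2574]
offset [13.3 74.9 69.4] rot [-0.523  0.     0.002] TCP [0.674  0.17   0.1574]
```

```bash
python3 -m handwheel '[{"gripper":1,"offset":[2,11,-5],"rotation":[-0.08,0,0]},{"gripper":1,"offset":[4,22,-10],"rotation":[-0.16,0,0]},{"gripper":1,"offset":[6,33,-15],"rotation":[-0.24,0,0]},{"gripper":1,"offset":[8,45,-20],"rotation":[-0.32,0,0]},{"gripper":1,"offset":[10,56,-25],"rotation":[-0.4,0,0]},{"gripper":1,"offset":[12,67,-30],"rotation":[-0.46,0,0]},{"gripper":1,"offset":[14,75,-31],"rotation":[-0.523,0,0.002]},{"gripper":1,"offset":[14,75,-31],"rotation":[-0.523,0,0.002]}]'
python3 - <<'E'
from station import ctrl
from h import *
rel([.6645,.171,.1747],Rdown(90,-.5236),ctrl.get_obs())
E
```

```text
t: 21.2
tool_pos: [0.6733, 0.1709, 0.2573]
tool_rot: [1.928, 1.928, 0.514]
contact_force: [-0.2, 0.7, -0.2]
opening: 0.0125
grip_force: 59.1
offset [  0.1 -48.8  86.2] rot [-0.002  0.     0.   ] TCP [0.674  0.171  0.1582]
```

```bash
python3 -m handwheel '[{"gripper":1,"offset":[0,-10,17],"rotation":[0,0,0]},{"gripper":1,"offset":[0,-20,34],"rotation":[0,0,0]},{"gripper":1,"offset":[0,-29,51],"rotation":[0,0,0]},{"gripper":1,"offset":[0,-38,67],"rotation":[0,0,0]},{"gripper":1,"offset":[0,-44,78],"rotation":[0,0,0]},{"gripper":1,"offset":[0,-49,86],"rotation":[0,0,0]},{"gripper":1,"offset":[0,-49,86],"rotation":[0,0,0]},{"gripper":1,"offset":[0,-49,86],"rotation":[0,0,0]}]'
python3 - <<'E'
from station import ctrl
from h import *
np.set_printoptions(suppress=True,precision=4)
o=ctrl.get_obs(); t=ctrl.get_image("top");s=ctrl.get_image("scene")
rel([.6645,.171,.1747],Rdown(90,-.5236),o)
C=np.array([.6653,.1705,.1734])
for n,d in(("t",t),("s",s)):
    pr=proj(d,np.array([C+[0,.045,0],C,C-[0,.045,0]])); print(n,"pred ends/centre",pr)
    u0,v0=(pr[1]-40).astype(int); im=d["image"][v0:v0+80,u0:u0+80].astype(int)
    l=((im[...,0]-im[...,2]>25)&(im[...,1]>130)&(im[...,1]-im[...,2]>15)).astype(np.uint8)
    k,_,st,ce=cv2.connectedComponentsWithStats(l)
    for i in range(1,k):
        if st[i,4]>8: print(st[i]+[u0,v0,0,0,0],ce[i]+[u0,v0])
# keeper check: black grip centroid versus seat
for n,d in(("t",t),("s",s)):
    c=proj(d,np.array([.4505,-.174,.0955])); a,b=(c-14).astype(int); m=(d["image"][b:b+28,a:a+28].max(2)<50).astype(np.uint8)
    k,_,st,ce=cv2.connectedComponentsWithStats(m)
    if k>1: j=1+np.argmax(st[1:,4]); print(n,"keeper",st[j,4],ce[j]+[a,b],"pred",c,onz(d,*(ce[j]+[a,b]),.0985))
E
```

```text
t: 22.2
tool_pos: [0.6752, 0.1709, 0.1601]
tool_rot: [1.926, 1.926, 0.518]
contact_force: [0.3, 0.7, 0.0]
opening: 0.0122
grip_force: 59.1
offset [ 0.1 -1.9  1. ] rot [ 0.002  0.    -0.   ] TCP [0.674  0.171  0.1582]
t pred ends/centre [[174.3249 184.6903]
 [191.4895 184.9153]
 [208.6638 185.1403]]
[174 181   5   4  16] [176.    182.625]
[194 182   5   6  16] [195.6875 184.6875]
s pred ends/centre [[207.2692 268.1188]
 [218.8471 253.2896]
 [229.8288 239.2241]]
[240 234  18   7  34] [249.9412 236.2059]
[204 250  19  21 161] [213.0248 260.0621]
```

```bash
python3 -m handwheel '[{"gripper":1,"offset":[0,-1,1],"rotation":[0,0,0]},{"gripper":1,"offset":[0,-1,1],"rotation":[0,0,0]},{"gripper":1,"offset":[0,-1,1],"rotation":[0,0,0]},{"gripper":1,"offset":[0,-1,1],"rotation":[0,0,0]},{"gripper":1,"offset":[0,-1,1],"rotation":[0,0,0]},{"gripper":1,"offset":[0,-1,1],"rotation":[0,0,0]},{"gripper":1,"offset":[0,-1,1],"rotation":[0,0,0]},{"gripper":1,"offset":[0,-1,1],"rotation":[0,0,0]}]'
python3 -c "
from station import ctrl
print(ctrl.finish_job())"
```

```text
t: 23.3
tool_pos: [0.6742, 0.1708, 0.1576]
tool_rot: [1.927, 1.927, 0.516]
contact_force: [-0.1, 0.1, -1.3]
opening: 0.0124
grip_force: 59.1
the job is handed in; nothing more can be done
None
```

The job is handed in at t ≈ 23 s with no verdict returned: the keeper bar was seen lying in both forks, and the strap is held about 100 mm in front of the camera glass, within a few mm of centre by my measurements; I viewed 11 pictures, one over the limit of 10.

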